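# Load the stopper carrier and hold the inspection lamp over it

### The job

Leaving the row of tins undisturbed throughout, stand the two loose cork stoppers upright in the two empty wells of the white three-well carrier, one per well. Then take the inspection lamp off its dock, carry it over the tins, and hold it level, centred and lined up lengthwise over the carrier, about 2 cm above the tops of the stoppers, never touching carrier or stoppers with it. Finish while still holding the lamp there, motionless: do not put it down or let go.

Things in the scene. Friction and masses are not known exactly. Their poses are not given: they have to be found in the camera images.
- carrier: White plastic carrier block screwed to the bench, 180 x 64 x 22 mm, with three round wells in a row along its long axis. Origin: centre of its underside, on the bench; x along its 180 mm length, z up. Wells 36 mm wide and 16 mm deep (flat well floor 6 mm above the bench), at x = -56, 0 and +56 mm, y = 0. A stopper stood in a well reaches 56 mm above the bench.
- carrier_hole0 (a point): Centre of the mouth of the carrier's well 0, level with the carrier's top face, 22 mm above the bench (well at x = -56 mm in the carrier's frame).
- carrier_hole1 (a point): Centre of the mouth of the carrier's well 1, level with the carrier's top face, 22 mm above the bench (well at x = 0 mm in the carrier's frame).
- carrier_hole2 (a point): Centre of the mouth of the carrier's well 2, level with the carrier's top face, 22 mm above the bench (well at x = 56 mm in the carrier's frame).
- stopper0: One of three alike mushroom-shaped cork stoppers, 15 g, 50 mm tall, upright on its narrow end; this one already stands in well 0 of the carrier (x = -56 mm): stem 26 mm in diameter, head 32 mm in diameter from 35 mm height to the top. Origin: centre of the underside of the stem; z points up to the head.
- stopper1: One of three alike mushroom-shaped cork stoppers, 15 g, 50 mm tall, standing upright on its narrow end, loose on the bench between tins and dock: stem 26 mm in diameter, head 32 mm in diameter from 35 mm height to the top. Origin: centre of the underside of the stem; z points up to the head.
- stopper2: One of three alike mushroom-shaped cork stoppers, 15 g, 50 mm tall, standing upright on its narrow end, loose on the bench between tins and dock: stem 26 mm in diameter, head 32 mm in diameter from 35 mm height to the top. Origin: centre of the underside of the stem; z points up to the head.
- lamp: Flat hand-held inspection lamp, about 0.28 kg, resting face down on its dock: grey plastic head 180 x 60 mm, top of the head 24 mm above its face, and on it a solid black upright handle 100 mm long, 24 mm thick, reaching 69 mm above the face. Origin: centre of the underside (lamp face); x along the 180 mm length and along the handle, z up. Both ends are equivalent: either way round is lined up.
- dock: Black flat dock fixed to the bench, 190 x 72 x 20 mm, with a plain flat top on which the lamp lies loose. Origin: centre of its underside; x along its length.
- tin0: Food tin standing upright, 75 mm in diameter, 95 mm tall, 0.35 kg, one of three in a row between the stoppers and the carrier; a bystander. Origin: centre of its underside.
- tin1: Food tin standing upright, 75 mm in diameter, 95 mm tall, 0.35 kg, one of three in a row between the stoppers and the carrier; a bystander. Origin: centre of its underside.
- tin2: Food tin standing upright, 75 mm in diameter, 95 mm tall, 0.35 kg, one of three in a row between the stoppers and the carrier; a bystander. Origin: centre of its underside.
Not all that is in view belongs to the job. What is shaped like the stopper2 but orange is not meant. What is shaped like the lamp but orange is not meant.

How it is judged:
On the way, in this order (a step that is already met when the one before it is completed fails the run):
1. one stopper stands upright and let go in each of the three wells, the lamp still on its dock (((horizontal distance between stopper0 and carrier_hole0 below 0.007 m and z of stopper0 in the frame of carrier below 0.0095 m and angle between stopper0's own z axis and vertical below 0.15 rad) or (horizontal distance between stopper1 and carrier_hole0 below 0.007 m and z of stopper1 in the frame of carrier below 0.0095 m and angle between stopper1's own z axis and vertical below 0.15 rad) or (horizontal distance between stopper2 and carrier_hole0 below 0.007 m and z of stopper2 in the frame of carrier below 0.0095 m and angle between stopper2's own z axis and vertical below 0.15 rad)) and ((horizontal distance between stopper0 and carrier_hole1 below 0.007 m and z of stopper0 in the frame of carrier below 0.0095 m and angle between stopper0's own z axis and vertical below 0.15 rad) or (horizontal distance between stopper1 and carrier_hole1 below 0.007 m and z of stopper1 in the frame of carrier below 0.0095 m and angle between stopper1's own z axis and vertical below 0.15 rad) or (horizontal distance between stopper2 and carrier_hole1 below 0.007 m and z of stopper2 in the frame of carrier below 0.0095 m and angle between stopper2's own z axis and vertical below 0.15 rad)) and ((horizontal distance between stopper0 and carrier_hole2 below 0.007 m and z of stopper0 in the frame of carrier below 0.0095 m and angle between stopper0's own z axis and vertical below 0.15 rad) or (horizontal distance between stopper1 and carrier_hole2 below 0.007 m and z of stopper1 in the frame of carrier below 0.0095 m and angle between stopper1's own z axis and vertical below 0.15 rad) or (horizontal distance between stopper2 and carrier_hole2 below 0.007 m and z of stopper2 in the frame of carrier below 0.0095 m and angle between stopper2's own z axis and vertical below 0.15 rad)) and linear speed of each of stopper0, stopper1, stopper2 below 0.02 m/s and contact force between each of stopper0, stopper1, stopper2 and the fingers below 0.05 N and distance of lamp from where it was at the start of the episode below 0.02 m), for 0.2 s.
2. the lamp is lifted higher than the tins by the fingers (height (world z) of lamp above 0.097 m and contact force between lamp and the fingers above 0.5 N), for 0.1 s.
At the end, for the whole second after the job is handed in: One upright stopper per well (7 mm off centre, 0.15 rad at most), seated and still. Fingers hold the lamp still, face 8 to 32 mm above the stopper tops, centre within 12 mm of the carrier's along and across, aligned to 0.12 rad, tilt under 0.09 rad, touching neither carrier nor stoppers (((horizontal distance between stopper0 and carrier_hole0 below 0.007 m and z of stopper0 in the frame of carrier below 0.0095 m and angle between stopper0's own z axis and vertical below 0.15 rad) or (horizontal distance between stopper1 and carrier_hole0 below 0.007 m and z of stopper1 in the frame of carrier below 0.0095 m and angle between stopper1's own z axis and vertical below 0.15 rad) or (horizontal distance between stopper2 and carrier_hole0 below 0.007 m and z of stopper2 in the frame of carrier below 0.0095 m and angle between stopper2's own z axis and vertical below 0.15 rad)) and ((horizontal distance between stopper0 and carrier_hole1 below 0.007 m and z of stopper0 in the frame of carrier below 0.0095 m and angle between stopper0's own z axis and vertical below 0.15 rad) or (horizontal distance between stopper1 and carrier_hole1 below 0.007 m and z of stopper1 in the frame of carrier below 0.0095 m and angle between stopper1's own z axis and vertical below 0.15 rad) or (horizontal distance between stopper2 and carrier_hole1 below 0.007 m and z of stopper2 in the frame of carrier below 0.0095 m and angle between stopper2's own z axis and vertical below 0.15 rad)) and ((horizontal distance between stopper0 and carrier_hole2 below 0.007 m and z of stopper0 in the frame of carrier below 0.0095 m and angle between stopper0's own z axis and vertical below 0.15 rad) or (horizontal distance between stopper1 and carrier_hole2 below 0.007 m and z of stopper1 in the frame of carrier below 0.0095 m and angle between stopper1's own z axis and vertical below 0.15 rad) or (horizontal distance between stopper2 and carrier_hole2 below 0.007 m and z of stopper2 in the frame of carrier below 0.0095 m and angle between stopper2's own z axis and vertical below 0.15 rad)) and linear speed of each of stopper0, stopper1, stopper2, lamp below 0.02 m/s and z of lamp in the frame of carrier between 0.064 and 0.088 m and x of lamp in the frame of carrier between -0.012 and 0.012 m and y of lamp in the frame of carrier between -0.012 and 0.012 m and angle between the x axis of lamp and the x axis of carrier, either way round below 0.12 rad and angle between lamp's own z axis and vertical below 0.09 rad and contact force between lamp and the fingers above 0.5 N and contact force between lamp and carrier below 0.05 N and contact force between lamp and stopper0 below 0.05 N and contact force between lamp and stopper1 below 0.05 N and contact force between lamp and stopper2 below 0.05 N and angular speed of lamp below 0.1 rad/s); the arm keeps its last pose, push and grip.
It fails at once if a tin is moved by more than 15 mm or tipped (distance of any of tin0, tin1, tin2 from where it was at the start of the episode above 0.015 m or angle between any of tin0, tin1, tin2's own z axis and vertical above 0.2 rad).
It fails at once if the lamp touches the carrier or a stopper (contact force between lamp and carrier above 0.3 N or contact force between lamp and stopper0 above 0.3 N or contact force between lamp and stopper1 above 0.3 N or contact force between lamp and stopper2 above 0.3 N).
It also fails if it takes over 69 s, if anything falls off the work surface, if the arm or the gripper's body presses on something with over 40 N, if the wrist force passes 120 N, or if a joint passes its speed limit or range.

### The arm

A 6-joint arm with a two-finger parallel gripper is mounted at the origin on the work surface. World frame = base frame: x ahead of the robot, y to its left, z up, the work surface at z = 0. Lengths are in m, angles in rad, forces in N, time in s.
With the tool pointing down it reaches from about 0.425 to 0.95 m from the base axis. Payload 3.5 kg.
Tool frame: the origin (TCP) lies at the very end of the fingers, on their centre line; the grasp point (between the pads) lies ctrl.grip_point_offset behind it (ctrl.grip_point_offset is the distance from the TCP to the grasp point, in m); z points along the fingers, y is the direction in which the jaws open and shut (so a half turn about z gives the same grasp; the last joint's range is limited). The gripper opens to 85 mm and grips with 20 to 120 N. Pads are 22 mm wide; open, the fingers measure 114 mm over their backs; the gripper's body (76 mm by 85 mm) begins 54 mm behind the grasp point. The pads swing forward as they close: fully open they stand 13 mm farther back than shut.
Start: joints at [1.158, 0.286, 1.577, -0, 1.279, -0.15], TCP at [0.175, 0.652, 0.231] pointing down, gripper open.
Joint ranges: [-2.77, 2.77], [-0.9, 2.22], [0.21, 2.48], [-1.53, 4.67], [0.24, 2.81], [-2.84, 2.84]. Speed limits (rad/s): [2.79, 2.79, 3.14, 3.14, 3.14, 3.14].

### API

Orientations are given as a unit quaternion [x, y, z, w].
In Python, from plant import ctrl gives the robot as it stands.
- The arm moves only by the tool servo_tool, never from a script. Its argument "increments" is a list of rows, each a list of 5 numbers: the opening, from 0 (shut) to 1 (fully open), then the shift along the world's x, y, z in units of 40 mm (1.0 is 40 mm), then the turn about the world's z in units of 5 degrees (1.0 is 5 degrees). A call has exactly 10 rows; each row is the pose to reach, as a shift and turn from the pose measured when the call began; what a row does not reach only later rows make up. A row lasts 1/12 s, in which the tool goes at most 41.7 mm and 7.16 degrees, less where a joint would pass 70% of its speed; a pose out of reach is approached as far as the arm can. A call with a gripper value outside its range is refused whole. The fingers move at their own pace and stop on an object; "grip_force" is the grip in N (left out, the last holds). Time passes only in rows, so rows that repeat a pose let the fingers close, or fill a call up. It gives the time, the measured TCP pose, the force and the opening at its end, in the units of the state.
- ctrl.get_state(): the state, without advancing time (a new reading comes with each control period).
- ctrl.read_camera(name): name is "scene" or "top"; returns a dict with "frame" (400x640x3 uint8, red, green, blue), "K" (3x3 intrinsics, pixels), "distortion" ([k1, k2, p1, p2, k3] as OpenCV has them; the pictures are not rectified), "extrinsics" (4x4, takes a point from camera to world coordinates). Camera axes: x right, y down, z forward; pixel columns grow to the right and rows downward; lengths in m; the calibration is good to about 2 mm. A picture is of the moment at which its call begins. There is no depth.
- ctrl.sign_off(): hands the job in, once; it reports no verdict.
Trained networks look in a picture, given as the dict that the camera call returned (one of the last four; its "shot" number tells which), for a name from the list of things; names that differ only in an ending like _2 or _b are one class to them, and where a whole thing is asked for, a point or a joint stands for the part that bears it (a point fixed in the world has none). Each returns a list of dicts, best first, with "conf" (0 to 1); they miss things now and then, are a little off and sometimes report something else, mostly with a low value. They report only what shows in the picture. A call takes as long as a camera call. They do not tell look-alikes from the thing itself.
- ctrl.masks_of(picture, query): "region" (400x640 bool, what is visible of it) and "extent" ([left, top, right, bottom] in pixels, round what is visible of it).
- ctrl.landmark_of(picture, query): "centre" ([row, column] in pixels: a listed point, or the origin of a listed thing).
The state is a dict: "time": time; "qpos": joint angles; "dq": joint speeds; "joint_efforts": joint torques, N m; "eef_pos": TCP position; "tcp_rot": TCP orientation; "contact_force": force on the tool from outside, world axes, zero at the start; "wrist_torque": the same for the moment, N m; "opening": opening from 0.0 (shut) to 1.0 (fully open).
Only numpy, scipy, OpenCV 4.12 (cv2) and the standard library are available. Lean on these libraries where they do the work, as an engineer would, in place of code of your own. Each camera call takes 0.05 s, during which the arm holds its last target. There are 200 camera calls.

## Working session

There is one attempt and no reset: what is moved stays moved. The work goes in short steps, Python scripts to look and compute and a tool call to move; the robot and the scene stay as the last step left them, time stands still between calls to the robot, and variables do not carry over. Pictures are saved under pics/ and viewed, about 8 in all and at most 12, crops included, and the job is handed in when it is done.

Besides the shell and the picture viewer there is one more tool, called after ">>>" by a JSON object that holds its "api" and its "payload", one argument or row to a line. servo_tool: Moves the arm, as the interface text tells. Its arguments: {"type":"object","properties":{"increments":{"type":"array"},"grip_force":{"type":"number"}},"required":["increments"]}

```bash
mkdir -p pics; ls; cat > h.py <<'E'
import numpy as np, cv2
from plant import ctrl
def snap(n): return ctrl.read_camera(n)
def ray(p,rc):
    u=cv2.undistortPoints(np.array([[[rc[1],rc[0]]]],float),p["K"],np.array(p["distortion"],float))[0,0]
    E=np.array(p["extrinsics"]); return E[:3,3],E[:3,:3]@np.array([u[0],u[1],1.])
def at(p,rc,z):
    o,d=ray(p,rc); return o+d*(z-o[2])/d[2]
def proj(p,X):
    E=np.array(p["extrinsics"]); R=E[:3,:3].T; X=np.atleast_2d(np.array(X,float))
    return cv2.projectPoints(X,cv2.Rodrigues(R)[0],-R@E[:3,3],p["K"],np.array(p["distortion"],float))[0][:,0]
def save(p,name,box=None,s=1):
    f=p["frame"] if box is None else p["frame"][box[1]:box[3],box[0]:box[2]]
    cv2.imwrite("pics/"+name,cv2.resize(f[:,:,::-1],None,fx=s,fy=s,interpolation=cv2.INTER_CUBIC))
E
python3 - <<'E'
from h import *
print(ctrl.grip_point_offset,ctrl.get_state())
P={n:snap(n) for n in("scene","top")}
H=dict(carrier=0,carrier_hole0=.022,carrier_hole1=.022,carrier_hole2=.022,stopper0=0.0,stopper1=0,lamp=.02,dock=0,tin0=0)
for n,p in P.items():
    print(n,np.array(p["extrinsics"])[:3,3].round(3))
    for q,z in H.items():
        for d in ctrl.landmark_of(p,q): 
            if d["conf"]>.2: print(q,round(d["conf"],2),np.round(d["centre"],1),at(p,d["centre"],z).round(4))
v=np.vstack([P["scene"]["frame"],P["top"]["frame"]])
cv2.imwrite("pics/a.png",cv2.resize(v[:,:,::-1],None,fx=.75,fy=.75,interpolation=cv2.INTER_AREA))
E
```

```text
pics
0.0187 {'time': 0.0, 'qpos': array([ 1.15802833e+00,  2.87167586e-01,  1.57818835e+00,  5.59067713e-06,
        1.27859553e+00, -1.49978930e-01]), 'dq': array([ 0.00092272, -0.00275531, -0.00323859,  0.0021721 , -0.00083505,
        0.00177253]), 'joint_efforts': array([-1.76930776e-04, -4.05972362e+01, -2.92630255e+01, -1.38582109e-04,
        5.61652952e-03, -1.23712206e-05]), 'eef_pos': array([0.17503645, 0.65122652, 0.22993975]), 'tcp_rot': array([ 1.31017495e-01,  9.91379355e-01, -1.13228373e-03, -3.30062932e-04]), 'contact_force': array([ 0.02328704, -0.01518177,  1.05317113]), 'wrist_torque': array([-0.01861127,  0.01388016, -0.0029347 ]), 'opening': 0.9993386359711425}
scene [ 1.247 -0.419  0.613]
carrier 0.8 [283.  173.3] [ 0.5409 -0.3176  0.    ]
carrier_hole0 0.91 [262.2 172.5] [ 0.5014 -0.3034  0.022 ]
carrier_hole0 0.69 [298. 177.] [ 0.6116 -0.3277  0.022 ]
carrier_hole0 0.58 [274.  170.5] [ 0.5364 -0.3181  0.022 ]
carrier_hole1 0.91 [262.2 172.5] [ 0.5014 -0.3034  0.022 ]
carrier_hole1 0.69 [298. 177.] [ 0.6116 -0.3277  0.022 ]
carrier_hole1 0.58 [274.  170.5] [ 0.
[... 1865 characters left out ...]
]
stopper0 0.42 [208.1 457.5] [ 0.4944 -0.3005  0.    ]
stopper1 0.67 [210.6 307.4] [0.4918 0.1003 0.    ]
stopper1 0.63 [190.5 313.9] [0.5453 0.0827 0.    ]
stopper1 0.61 [163.3 306.2] [0.6192 0.1026 0.    ]
stopper1 0.5 [193.2 284.2] [0.5388 0.1617 0.    ]
stopper1 0.42 [208.1 457.5] [ 0.4944 -0.3005  0.    ]
lamp 0.82 [201.1 243. ] [0.5162 0.2683 0.02  ]
lamp 0.76 [187.3 169.2] [0.5546 0.4655 0.02  ]
dock 0.52 [198.6 241.1] [0.5254 0.2766 0.    ]
dock 0.22 [186.8 465.1] [ 0.5518 -0.3243  0.    ]
tin0 0.88 [236.2 372. ] [ 0.4225 -0.0691  0.    ]
tin0 0.74 [164.9 362. ] [ 0.6135 -0.0471  0.    ]
tin0 0.59 [206.1 373.3] [ 0.5021 -0.0745  0.    ]
tin0 0.36 [202.  242.9] [0.5162 0.2716 0.    ]
```

View pics/a.png

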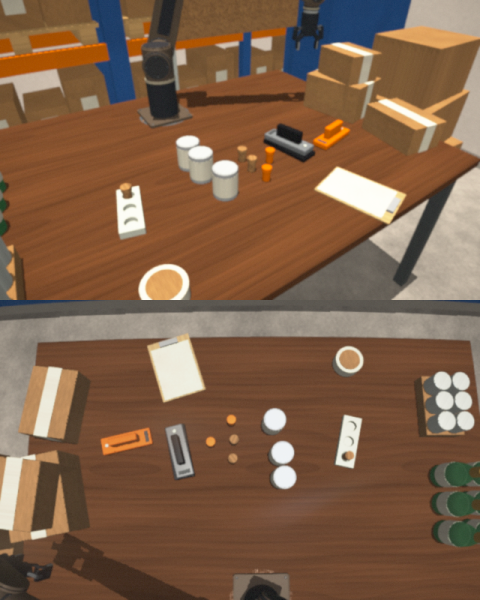

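```bash
python3 - <<'E'
from h import *
p=snap("top"); save(p,"b.png",(200,120,500,270),2.6)
for q,z in dict(stopper0=.05,lamp=.069,tin0=.095,carrier=.022).items():
    for d in ctrl.masks_of(p,q):
        if d["conf"]<.25: continue
        m=d["region"].astype(np.uint8); c=cv2.findContours(m,0,2)[0]; c=max(c,key=cv2.contourArea)
        pts=np.array([at(p,(y,x),z)[:2] for x,y in c[:,0]],np.float32)
        r=cv2.minAreaRect(pts*1000); rc=np.argwhere(m).mean(0)
        print(q,round(d["conf"],2),rc.round(1),"ctr",at(p,rc,z).round(4),"rect mm",np.round(r[0],1),np.round(r[1],1),round(r[2],1),"rgb",p["frame"][m>0].mean(0).round())
# lamp handle: dark pixels
f=p["frame"].max(2)
m=np.zeros_like(f); m[165:240,222:262]=1; ys,xs=np.where((f<45)&(m>0)); print("dark",len(ys),xs.min(),xs.max(),ys.min(),ys.max())
E
```

```text
stopper0 0.69 [185.9 311.9] ctr [0.5501 0.0878 0.05  ] rect mm [550.5  88.1] [30.9 29.1] 44.2 rgb [174. 128.  88.]
stopper0 0.66 [207.3 463.9] ctr [ 0.4913 -0.3012  0.05  ] rect mm [ 492.  -300.4] [34.6 25.8] 89.3 rgb [161. 121.  84.]
stopper0 0.59 [211.5 309.6] ctr [0.4846 0.0942 0.05  ] rect mm [485.8  94.4] [27.9 30.6] 89.5 rgb [176. 130.  88.]
stopper0 0.44 [160.3 307.6] ctr [0.6168 0.0982 0.05  ] rect mm [616.3  98.5] [23.2 28.9] 89.5 rgb [219. 145.  66.]
lamp 0.69 [188.6 169.2] ctr [0.5438 0.4497 0.069 ] rect mm [543.3 451.1] [ 61.6 177.4] 13.4 rgb [203. 120.  57.]
lamp 0.68 [201.5 238.9] ctr [0.5093 0.271  0.069 ] rect mm [510.9 272.1] [175.2  63.2] 14.5 rgb [136. 132. 128.]
tin0 0.77 [205.1 374.4] ctr [ 0.4942 -0.0647  0.095 ] rect mm [494.5 -63.4] [74.3 85.2] 25.7 rgb [208. 208. 208.]
tin0 0.77 [162.2 364.6] ctr [ 0.6013 -0.0434  0.095 ] rect mm [601.6 -42.9] [72.3 90.6] 52.3 rgb [204. 205. 203.]
tin0 0.66 [236.3 377.7] ctr [ 0.4182 -0.0709  0.095 ] rect mm [417.8 -70.4] [80.6 70.2] 89.3 rgb [216. 217. 217.]
carrier 0.6 [186.9 463.7] ctr [ 0.5484 -0.3131  0.022 ] rect mm [ 546.1 -313.4] [ 72.1 184.9] 76.6 rgb [215. 214. 201.]
carrier 0.33 [236.6 377.8] ctr [ 0.4205 -0.0812  0.022 ] rect mm [420.8 -80.6] [85.9 69.7] 89.3 rgb [219. 221. 221.]
dark 3 243 245 216 217
```

View pics/b.png

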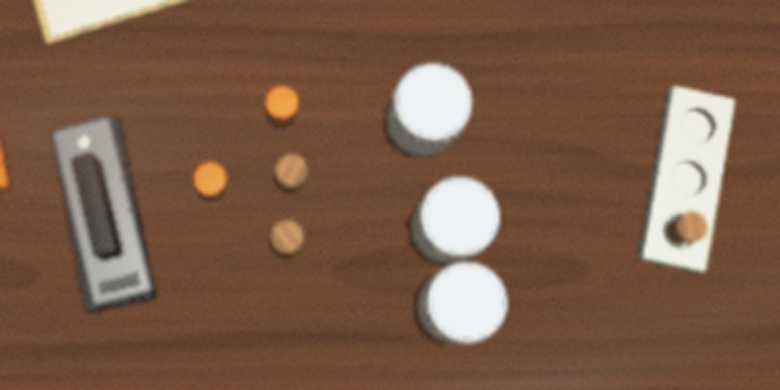

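The close crop shows two loose cork stoppers at crop (291,171) and (287,236), which are full-frame (312,186) and (310,211). The orange look-alikes are at crop (282,103) and (210,179). The grey lamp is at (100,210), and the orange lamp is cut off at the left edge. I choose the two corks and the grey lamp.

```bash
cat > carr.py <<'E'
from h import *
from scipy.optimize import least_squares
def carrier(p,th=150):
    # white region -> top face rect; fit in world plane z=.022
    d=max(ctrl.masks_of(p,"carrier"),key=lambda d:d["conf"]); m=d["region"].astype(np.uint8)
    m=cv2.dilate(m,np.ones((5,5)))
    f=p["frame"].min(2); w=((f>th)&(m>0)).astype(np.uint8)
    c=max(cv2.findContours(cv2.morphologyEx(w,cv2.MORPH_CLOSE,np.ones((3,3))),0,1)[0],key=cv2.contourArea)
    h=cv2.convexHull(c)[:,0]
    pts=np.array([at(p,(y,x),.022)[:2] for x,y in h],np.float32)*1000
    return cv2.minAreaRect(pts)
E
python3 - <<'E'
from carr import *
for n in("top","scene"):
    p=snap(n)
    for th in(130,170,190): print(n,th,carrier(p,th))
    for q,z in dict(stopper0=.05,carrier_hole0=.022).items():
        for d in (ctrl.masks_of(p,q) if q=="stopper0" else ctrl.landmark_of(p,q)):
            if d["conf"]<.3: continue
            if "region" in d:
                m=d["region"]; y,x=np.where(m); e=d["extent"]
                # head-top centre: body centroid approx at z~.035
                print(n,q,round(d["conf"],2),np.round(e,0),at(p,(y.mean(),x.mean()),.03 if n=="scene" else .048).round(4), p["frame"][m].mean(0).round())
            else: print(n,q,round(d["conf"],2),at(p,d["centre"],z).round(4))
    for d in ctrl.masks_of(p,"lamp"):
        m=d["region"]; f=p["frame"].astype(int)
        g=m&(f.max(2)<85); 
        if g.sum()<20: continue
        r=cv2.minAreaRect(np.array([at(p,(y,x),.089)[:2]*1000 for y,x in np.argwhere(g)],np.float32))
        print("handle",n,g.sum(),r, p["frame"][m].mean(0).round())
E
```

```text
top 130 ((545.4630126953125, -315.51513671875), (67.07683563232422, 182.8254852294922), 76.9454345703125)
top 170 ((545.442138671875, -315.6838684082031), (63.9383430480957, 179.9716033935547), 77.06954956054688)
top 190 ((545.4715576171875, -315.70556640625), (62.59726333618164, 178.388427734375), 76.7222671508789)
top stopper0 0.71 [301. 204. 318. 221.] [0.4855 0.0938 0.048 ] [176. 130.  87.]
top stopper0 0.65 [358. 219. 392. 250.] [ 0.4199 -0.0772  0.048 ] [218. 220. 220.]
top stopper0 0.64 [307. 183. 320. 194.] [0.5498 0.0902 0.048 ] [172. 127.  87.]
top stopper0 0.58 [303. 153. 312. 166.] [0.6168 0.0978 0.048 ] [209. 137.  63.]
top stopper0 0.46 [275. 185. 288. 197.] [0.5423 0.1677 0.048 ] [210. 139.  66.]
top carrier_hole0 0.91 [ 0.4916 -0.2972  0.022 ]
top carrier_hole0 0.89 [ 0.5418 -0.3127  0.022 ]
top carrier_hole0 0.64 [ 0.6    -0.3338  0.022 ]
handle top 241 ((511.003173828125, 272.2508544921875), (95.84586334228516, 23.31189727783203), 14.572774887084961) [138. 134. 130.]
scene 130 ((553.9058227539062, -318.9013671875), (67.15996551513672, 202.54222106933594), 76.8118515
[... 314 characters left out ...]
scene stopper0 0.77 [351. 219. 364. 246.] [0.6234 0.0947 0.03  ] [203. 105.   1.]
scene stopper0 0.76 [328. 206. 339. 228.] [0.5528 0.0856 0.03  ] [156. 111.  66.]
scene stopper0 0.58 [160. 243. 177. 264.] [ 0.4809 -0.305   0.03  ] [171. 130.  86.]
scene stopper0 0.55 [154. 243. 190. 319.] [ 0.5853 -0.3244  0.03  ] [231. 231. 219.]
scene stopper0 0.53 [354. 194. 367. 218.] [0.5458 0.1672 0.03  ] [192.  99.   8.]
scene carrier_hole0 0.97 [ 0.4883 -0.2959  0.022 ]
scene carrier_hole0 0.9 [ 0.5364 -0.32    0.022 ]
scene carrier_hole0 0.74 [ 0.6019 -0.3307  0.022 ]
handle scene 693 ((576.1829223632812, 232.47299194335938), (182.26210021972656, 132.3751983642578), 16.32866668701172) [90. 88. 85.]
```

>>> {"api": "servo_tool", "payload": {
  "increments": [
    [0.7, 1, -1.5, 0, 0.4],
    [0.7, 2, -3, 0, 0.4],
    [0.7, 3, -4.5, 0, 0.4],
    [0.7, 4, -6, 0, 0.4],
    [0.7, 4.7, -7, 0, 0.4],
    [0.7, 5.3, -8, 0, 0.4],
    [0.7, 6, -9, 0, 0.4],
    [0.7, 6.7, -10, 0, 0.4],
    [0.7, 7.3, -11, 0, 0.4],
    [0.7, 8, -12, 0, 0.4]
  ],
  "grip_force": 25
}}

```text
time: 2.78
eef_pos: [0.4071, 0.3033, 0.2317]
tcp_rot: [0.114, 0.994, 0.0, 0.0]
contact_force: [-0.2, 0.2, 0.5]
opening: 0.702
```

>>> {"api": "servo_tool", "payload": {
  "increments": [
    [0.7, 0.6, -0.9, 0, 0],
    [0.7, 1.2, -1.8, 0, 0],
    [0.7, 1.8, -2.7, 0, 0],
    [0.7, 2.4, -3.6, 0, 0],
    [0.7, 3.0, -4.5, 0, 0],
    [0.7, 3.6, -5.38, -0.5, 0],
    [0.7, 3.6, -5.38, -1.4, 0],
    [0.7, 3.6, -5.38, -2.3, 0],
    [0.7, 3.6, -5.38, -3.2, 0],
    [0.7, 3.6, -5.38, -3.5, 0]
  ]
}}

```text
time: 3.62
eef_pos: [0.5472, 0.0875, 0.0858]
tcp_rot: [0.114, 0.993, -0.0, -0.005]
contact_force: [-1.7, 0.3, -0.4]
opening: 0.7
```

```bash
python3 - <<'E'
from h import *
s=ctrl.get_state(); print(s["time"],s["eef_pos"],s["tcp_rot"])
p=snap("top"); q=snap("scene")
e=s["eef_pos"]; print(proj(p,e),proj(q,e),proj(q,[e[0],e[1],.05]))
c=q["frame"][150:270,280:420]; cv2.imwrite("pics/c.png",cv2.resize(c[:,:,::-1],None,fx=5,fy=5,interpolation=cv2.INTER_CUBIC))
E
```

```text
3.6167 [0.54724824 0.08753099 0.08581977] [ 1.14210484e-01  9.93445838e-01 -1.64100615e-04 -4.61580288e-03]
[[311.92263223 184.8108448 ]] [[334.83984565 195.97708398]] [[334.39215567 208.42865062]]
```

View pics/c.png

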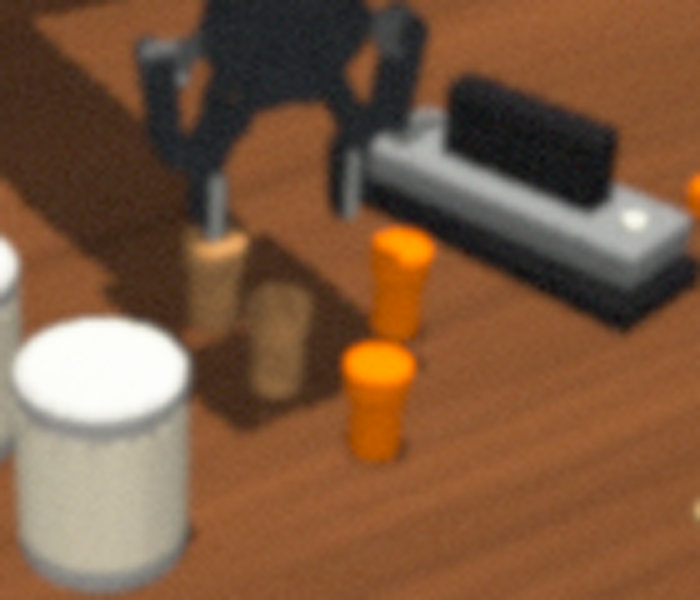

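The crop shows cork B's head at crop (280,290), full-frame (336,208), with the open fingers straddling it. The projected tool axis is at (334,208), which agrees with that.

>>> {"api": "servo_tool", "payload": {
  "increments": [
    [0.7, 0.1, 0.02, -0.3, 0],
    [0.7, 0.1, 0.02, -0.8, 0],
    [0.7, 0.1, 0.02, -1.3, 0],
    [0.7, 0.1, 0.02, -1.65, 0],
    [0.7, 0.1, 0.02, -1.65, 0],
    [0.5, 0.1, 0.02, -1.65, 0],
    [0.3, 0.1, 0.02, -1.65, 0],
    [0.2, 0.1, 0.02, -1.65, 0],
    [0.2, 0.1, 0.02, -1.65, 0],
    [0.2, 0.1, 0.02, -1.65, 0]
  ]
}}

```text
time: 4.55
eef_pos: [0.555, 0.0891, 0.0255]
tcp_rot: [0.114, 0.994, 0.0, -0.0]
contact_force: [-0.3, 0.3, 6.0]
opening: 0.362
```

>>> {"api": "servo_tool", "payload": {
  "increments": [
    [0.2, 0, 0, 0.3, 0],
    [0.2, 0, 0, 0.8, 0],
    [0.2, 0, 0, 1.4, 0],
    [0.2, 0, 0, 2.2, 0],
    [0.2, 0, 0, 3.0, 0],
    [0.2, 0, 0, 3.4, 0],
    [0.2, 0, 0, 3.4, 0],
    [0.2, 0, 0, 3.4, 0],
    [0.2, 0, 0, 3.4, 0],
    [0.2, 0, 0, 3.4, 0]
  ]
}}

```text
time: 5.38
eef_pos: [0.5537, 0.089, 0.1596]
tcp_rot: [0.114, 0.994, 0.0, -0.002]
contact_force: [0.1, -0.2, -0.1]
opening: 0.364
```

```bash
python3 - <<'E'
from h import *
s=ctrl.get_state(); print(s["time"],s["eef_pos"],s["tcp_rot"],s["opening"],s["contact_force"])
q=snap("scene"); e=s["eef_pos"]; print(proj(q,e))
c=q["frame"][110:250,260:430]; cv2.imwrite("pics/d.png",cv2.resize(c[:,:,::-1],None,fx=4,fy=4,interpolation=cv2.INTER_CUBIC))
E
```

```text
5.3833 [0.55369075 0.08904454 0.15963913] [ 1.13653820e-01  9.93517859e-01  1.56551737e-04 -2.24674934e-03] 0.3635670577411395 [ 0.08718696 -0.22842594 -0.07757089]
[[337.95246212 169.71337522]]
```

View pics/d.png

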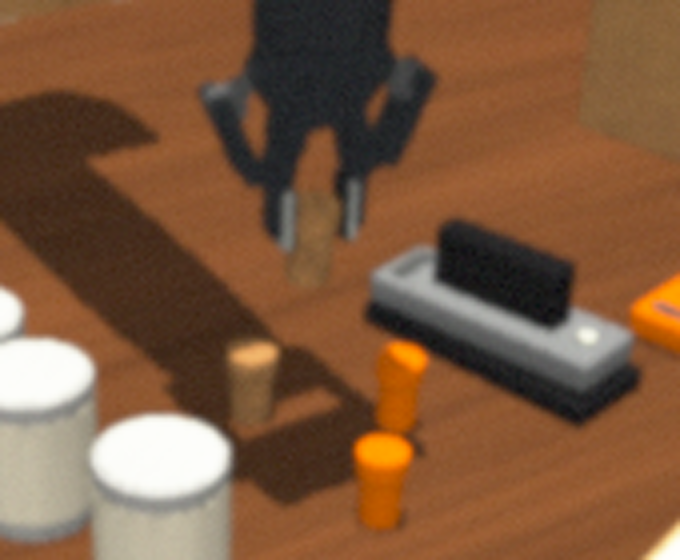

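>>> {"api": "servo_tool", "payload": {
  "increments": [
    [0.2, 0.1, -0.6, 0.2, 0],
    [0.2, 0.2, -1.5, 0.2, 0],
    [0.2, 0.3, -2.5, 0.2, 0],
    [0.2, 0.5, -3.5, 0.2, 0],
    [0.2, 0.6, -4.5, 0.2, 0],
    [0.2, 0.7, -5.5, 0.2, 0],
    [0.2, 0.8, -6.5, 0.2, 0],
    [0.2, 0.9, -7.4, 0.2, 0],
    [0.2, 1.0, -8.2, 0.2, 0],
    [0.2, 1.1, -9, 0.2, 0]
  ]
}}

```text
time: 6.27
eef_pos: [0.5969, -0.2726, 0.1655]
tcp_rot: [0.114, 0.993, 0.001, -0.004]
contact_force: [0.1, 0.5, -0.2]
opening: 0.359
```

>>> {"api": "servo_tool", "payload": {
  "increments": [
    [0.2, 0.1, -0.6, 0, 0],
    [0.2, 0.13, -1.1, 0, 0],
    [0.2, 0.13, -1.4, 0, 0],
    [0.2, 0.13, -1.4, -0.5, 0],
    [0.2, 0.13, -1.4, -1.1, 0],
    [0.2, 0.13, -1.4, -1.7, 0],
    [0.2, 0.13, -1.4, -2.2, 0],
    [0.2, 0.13, -1.4, -2.2, 0],
    [0.2, 0.13, -1.4, -2.2, 0],
    [0.2, 0.13, -1.4, -2.2, 0]
  ]
}}

```text
time: 7.1
eef_pos: [0.6027, -0.3286, 0.0784]
tcp_rot: [0.114, 0.993, 0.001, -0.003]
contact_force: [0.5, -0.4, -0.1]
opening: 0.359
```

```bash
python3 - <<'E'
from h import *
s=ctrl.get_state(); print(s["time"],s["eef_pos"],s["opening"],s["contact_force"])
q=snap("scene"); e=s["eef_pos"]; print(proj(q,e), proj(q,[[.6005,-.3287,.022],[.546,-.316,.022],[.4915,-.3033,.022]]))
c=q["frame"][190:340,110:260]; cv2.imwrite("pics/e.png",cv2.resize(c[:,:,::-1],None,fx=4,fy=4,interpolation=cv2.INTER_CUBIC))
E
```

```text
7.1 [ 0.60265351 -0.32858254  0.07840188] 0.3586387326660489 [ 0.5384783  -0.40792417 -0.07312871]
[[169.79867857 273.68976409]] [[174.7750808  294.701793  ]
 [172.87145185 276.30036175]
 [171.17844392 259.66571802]]
```

View pics/e.png

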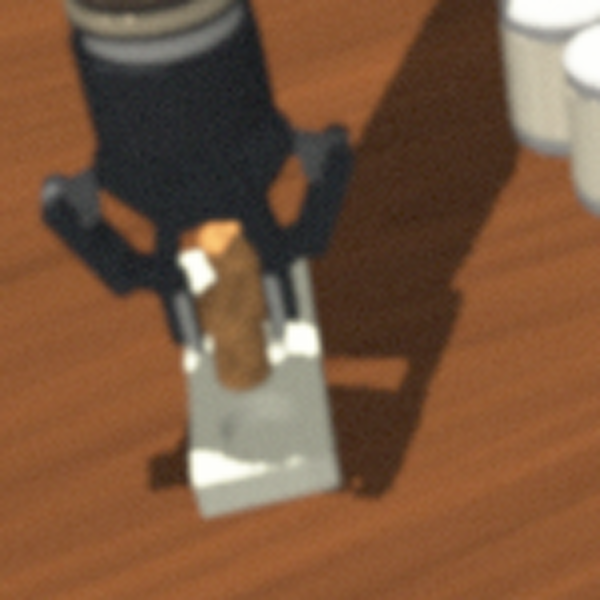

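```bash
python3 - <<'E'
from h import *
q=snap("scene")
a=np.deg2rad(-13.1);R=np.array([[np.cos(a),-np.sin(a)],[np.sin(a),np.cos(a)]])
t=np.linspace(0,2*np.pi,40)
f=cv2.resize(q["frame"][190:340,110:260][:,:,::-1],None,fx=5,fy=5,interpolation=cv2.INTER_CUBIC)
def draw(P,z,col):
    W=np.c_[P@R.T+[.546,-.316],np.full(len(P),z)]
    u=((proj(q,W)-[110,190]+.5)*5).astype(np.int32); cv2.polylines(f,[u],True,col,1)
for x in(-.056,0,.056): draw(np.c_[x+.018*np.cos(t),.018*np.sin(t)],.022,(0,0,255))
draw(np.array([[-.09,-.032],[.09,-.032],[.09,.032],[-.09,.032]]),.022,(255,0,0))
e=ctrl.get_state()["eef_pos"]
for r,z in((.013,e[2]-.0255),(.016,e[2]+.0245)):
  W=np.c_[e[0]+r*np.cos(t),e[1]+r*np.sin(t),np.full(40,z)]
  cv2.polylines(f,[((proj(q,W)-[110,190]+.5)*5).astype(np.int32)],True,(0,255,0),1)
cv2.imwrite("pics/f.png",f)
E
```

```text
(no output)
```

View pics/f.png

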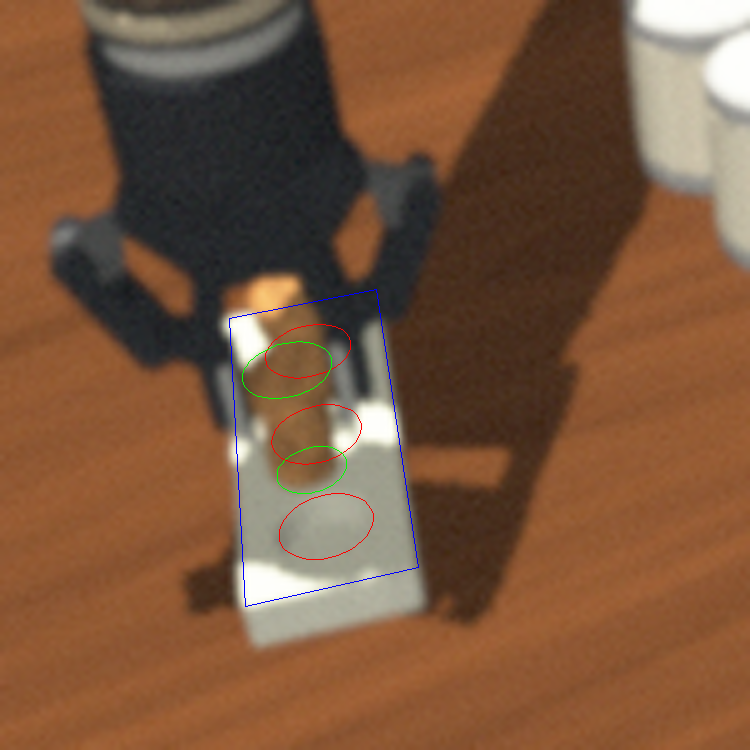

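>>> {"api": "servo_tool", "payload": {
  "increments": [
    [0.2, 0.02, 0.05, -0.1, 0],
    [0.2, 0.02, 0.05, -0.3, 0],
    [0.2, 0.02, 0.05, -0.5, 0],
    [0.2, 0.02, 0.05, -0.65, 0],
    [0.2, 0.02, 0.05, -0.8, 0],
    [0.2, 0.02, 0.05, -0.9, 0],
    [0.2, 0.02, 0.05, -1.0, 0],
    [0.2, 0.02, 0.05, -1.1, 0],
    [0.2, 0.02, 0.05, -1.12, 0],
    [0.2, 0.02, 0.05, -1.12, 0]
  ]
}}

```text
time: 8.03
eef_pos: [0.6039, -0.3271, 0.0346]
tcp_rot: [0.114, 0.993, 0.0, -0.002]
contact_force: [0.1, -1.2, 0.1]
opening: 0.363
```

>>> {"api": "servo_tool", "payload": {
  "increments": [
    [0.2, 0, 0, -0.07, 0],
    [0.2, 0, 0, -0.07, 0],
    [0.2, 0, 0, -0.07, 0],
    [0.6, 0, 0, -0.07, 0],
    [0.6, 0, 0, -0.07, 0],
    [0.6, 0, 0, -0.07, 0],
    [0.6, 0, 0, 0.1, 0],
    [0.6, 0, 0, 0.6, 0],
    [0.6, 0, 0, 1.4, 0],
    [0.6, 0, 0, 2.4, 0]
  ]
}}

```text
time: 8.87
eef_pos: [0.6021, -0.3258, 0.1285]
tcp_rot: [0.114, 0.993, 0.002, -0.005]
contact_force: [1.5, -0.6, 1.0]
opening: 0.601
```

>>> {"api": "servo_tool", "payload": {
  "increments": [
    [0.6, -0.2, 0.6, 1, 0],
    [0.6, -0.5, 1.6, 1, 0],
    [0.6, -0.8, 2.6, 1, 0],
    [0.6, -1.1, 3.6, 1, 0],
    [0.6, -1.4, 4.6, 1, 0],
    [0.6, -1.7, 5.6, 1, 0],
    [0.6, -2, 6.6, 1, 0],
    [0.6, -2.3, 7.6, 1, 0],
    [0.6, -2.6, 8.6, 1, 0],
    [0.6, -2.88, 9.6, 1, 0]
  ]
}}

```text
time: 9.7
eef_pos: [0.487, 0.0564, 0.1693]
tcp_rot: [0.114, 0.993, 0.002, -0.005]
contact_force: [1.3, -0.1, -0.4]
opening: 0.601
```

```bash
python3 - <<'E'
from h import *
s=ctrl.get_state(); print(s["time"],s["eef_pos"],s["tcp_rot"])
for n in("top","scene"):
  p=snap(n)
  for q in("stopper0","carrier_hole0"):
    for d in ctrl.landmark_of(p,q):
      if d["conf"]>.3: print(n,q,round(d["conf"],2),np.round(d["centre"]),at(p,d["centre"],.006 if q=="stopper0" else .022).round(4))
E
```

```text
9.7 [0.48701604 0.05635531 0.16934629] [ 0.11420445  0.99344434  0.00196266 -0.00467265]
top stopper0 0.68 [170. 468.] [ 0.5971 -0.3328  0.006 ]
top stopper0 0.67 [162. 310.] [0.6212 0.0921 0.006 ]
top stopper0 0.61 [207. 456.] [ 0.4965 -0.2949  0.006 ]
top stopper0 0.42 [213. 308.] [0.4843 0.0982 0.006 ]
top stopper0 0.42 [195. 284.] [0.5342 0.1618 0.006 ]
top carrier_hole0 0.88 [168. 466.] [ 0.5982 -0.3207  0.022 ]
top carrier_hole0 0.77 [210. 460.] [ 0.4874 -0.2994  0.022 ]
top carrier_hole0 0.58 [186. 467.] [ 0.5506 -0.3223  0.022 ]
scene stopper0 0.79 [302. 173.] [ 0.5998 -0.3358  0.006 ]
scene stopper0 0.6 [265. 172.] [ 0.4895 -0.3047  0.006 ]
scene stopper0 0.59 [238. 351.] [0.6208 0.0876 0.006 ]
scene stopper0 0.49 [214. 323.] [0.4989 0.0874 0.006 ]
scene stopper0 0.46 [215. 360.] [0.5528 0.1673 0.006 ]
scene carrier_hole0 0.97 [274. 167.] [ 0.5335 -0.3246  0.022 ]
scene carrier_hole0 0.9 [296. 176.] [ 0.6047 -0.3286  0.022 ]
scene carrier_hole0 0.83 [258. 175.] [ 0.4909 -0.2949  0.022 ]
```

>>> {"api": "servo_tool", "payload": {
  "increments": [
    [0.7, 0.03, 0.5, -0.3, 0],
    [0.7, 0.03, 0.92, -0.8, 0],
    [0.7, 0.03, 0.92, -1.6, 0],
    [0.7, 0.03, 0.92, -2.4, 0],
    [0.7, 0.03, 0.92, -3.0, 0],
    [0.7, 0.03, 0.92, -3.4, 0],
    [0.7, 0.03, 0.92, -3.6, 0],
    [0.7, 0.03, 0.92, -3.6, 0],
    [0.7, 0.03, 0.92, -3.6, 0],
    [0.7, 0.03, 0.92, -3.6, 0]
  ]
}}

```text
time: 10.83
eef_pos: [0.4912, 0.0901, 0.0265]
tcp_rot: [0.115, 0.993, 0.002, -0.003]
contact_force: [-0.1, 0.3, 0.8]
opening: 0.701
```

>>> {"api": "servo_tool", "payload": {
  "increments": [
    [0.5, 0, 0, 0, 0],
    [0.3, 0, 0, 0, 0],
    [0.2, 0, 0, 0, 0],
    [0.2, 0, 0, 0, 0],
    [0.2, 0, 0, 0, 0],
    [0.2, 0, 0, 0, 0],
    [0.2, 0, 0, 0.4, 0],
    [0.2, 0, 0, 1.3, 0],
    [0.2, 0, 0, 2.3, 0],
    [0.2, 0, 0, 3.3, 0]
  ]
}}

```text
time: 11.67
eef_pos: [0.4899, 0.0903, 0.1589]
tcp_rot: [0.115, 0.993, 0.002, -0.005]
contact_force: [1.7, -0.8, 0.0]
opening: 0.363
```

>>> {"api": "servo_tool", "payload": {
  "increments": [
    [0.2, 0.1, -0.6, 0.2, 0],
    [0.2, 0.2, -1.5, 0.2, 0],
    [0.2, 0.4, -2.5, 0.2, 0],
    [0.2, 0.5, -3.5, 0.2, 0],
    [0.2, 0.7, -4.5, 0.2, 0],
    [0.2, 0.8, -5.5, 0.2, 0],
    [0.2, 1.0, -6.5, 0.2, 0],
    [0.2, 1.1, -7.4, 0.2, 0],
    [0.2, 1.3, -8.2, 0.2, 0],
    [0.2, 1.4, -9, 0.2, 0]
  ]
}}

```text
time: 12.5
eef_pos: [0.5458, -0.2714, 0.1665]
tcp_rot: [0.115, 0.993, 0.002, -0.005]
contact_force: [0.9, -0.1, -0.2]
opening: 0.361
```

Remaining: dx +3 mm, dy −43 mm.

>>> {"api": "servo_tool", "payload": {
  "increments": [
    [0.2, 0.05, -0.5, 0, 0],
    [0.2, 0.07, -0.9, 0, 0],
    [0.2, 0.07, -1.07, 0, 0],
    [0.2, 0.07, -1.07, -0.5, 0],
    [0.2, 0.07, -1.07, -1.1, 0],
    [0.2, 0.07, -1.07, -1.7, 0],
    [0.2, 0.07, -1.07, -2.2, 0],
    [0.2, 0.07, -1.07, -2.2, 0],
    [0.2, 0.07, -1.07, -2.2, 0],
    [0.2, 0.07, -1.07, -2.2, 0]
  ]
}}

```text
time: 13.33
eef_pos: [0.5494, -0.3141, 0.0798]
tcp_rot: [0.115, 0.993, 0.002, -0.004]
contact_force: [-0.2, -1.0, -0.5]
opening: 0.363
```

```bash
cat > ov.py <<'E'
from h import *
def ov(n,box,s,name,held=None):
    q=snap(n); a=np.deg2rad(-13.1);R=np.array([[np.cos(a),-np.sin(a)],[np.sin(a),np.cos(a)]])
    t=np.linspace(0,2*np.pi,40); o=np.array(box[:2])
    f=cv2.resize(q["frame"][box[1]:box[3],box[0]:box[2]][:,:,::-1],None,fx=s,fy=s,interpolation=cv2.INTER_CUBIC)
    def line(W,col): cv2.polylines(f,[((proj(q,W)-o+.5)*s).astype(np.int32)],True,col,1)
    def draw(P,z,col): line(np.c_[P@R.T+[.546,-.316],np.full(len(P),z)],col)
    for x in(-.056,0,.056): draw(np.c_[x+.018*np.cos(t),.018*np.sin(t)],.022,(0,0,255)); draw(np.c_[x+.016*np.cos(t),.016*np.sin(t)],.056,(0,255,255))
    draw(np.array([[-.09,-.032],[.09,-.032],[.09,.032],[-.09,.032]]),.022,(255,0,0))
    if held:
        e=ctrl.get_state()["eef_pos"]; print(e)
        for r,z in held: line(np.c_[e[0]+r*np.cos(t),e[1]+r*np.sin(t),np.full(40,e[2]+z)],(0,255,0))
    cv2.imwrite("pics/"+name,f)
E
python3 -c "
from ov import *
ov('scene',(110,190,260,340),5,'g.png',[(.013,-.0255),(.016,.0245)])"
```

```text
[ 0.54978278 -0.31452113  0.08052517]
```

View pics/g.png

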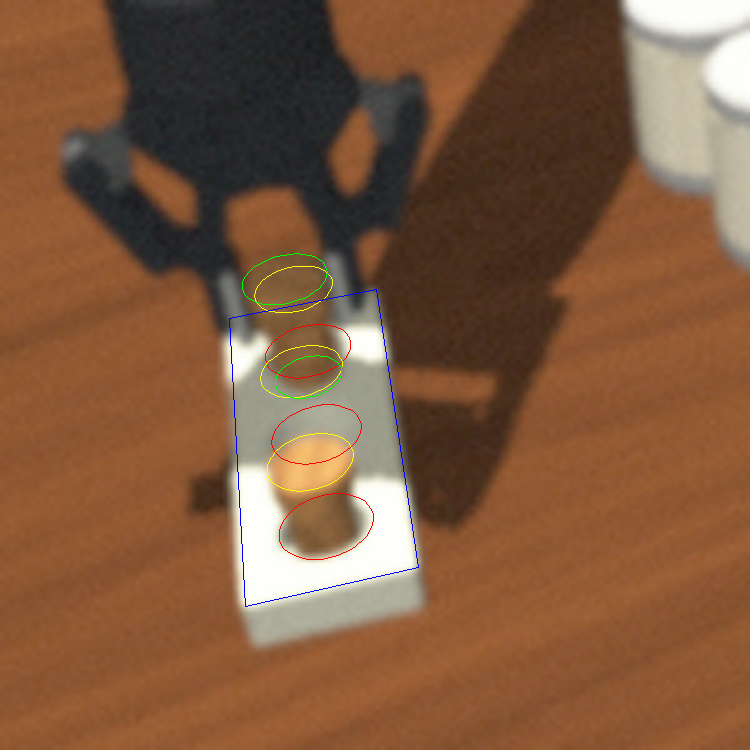

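Cork B sits centred in well 2: its head matches the predicted ring at (310,462). The held cork A lines up with well 1 in the same way that B did, so I lower it now.

>>> {"api": "servo_tool", "payload": {
  "increments": [
    [0.2, 0, 0, -0.1, 0],
    [0.2, 0, 0, -0.3, 0],
    [0.2, 0, 0, -0.5, 0],
    [0.2, 0, 0, -0.65, 0],
    [0.2, 0, 0, -0.8, 0],
    [0.2, 0, 0, -0.9, 0],
    [0.2, 0, 0, -1.0, 0],
    [0.2, 0, 0, -1.1, 0],
    [0.2, 0, 0, -1.17, 0],
    [0.2, 0, 0, -1.17, 0]
  ]
}}

```text
time: 14.22
eef_pos: [0.5503, -0.3148, 0.0342]
tcp_rot: [0.115, 0.993, 0.001, -0.003]
contact_force: [0.2, 0.5, 1.2]
opening: 0.363
```

>>> {"api": "servo_tool", "payload": {
  "increments": [
    [0.2, 0, 0, -0.05, 0],
    [0.2, 0, 0, -0.05, 0],
    [0.2, 0, 0, -0.05, 0],
    [0.6, 0, 0, -0.05, 0],
    [0.6, 0, 0, -0.05, 0],
    [0.6, 0, 0, -0.05, 0],
    [0.6, 0, 0, 0.1, 0],
    [0.6, 0, 0, 0.6, 0],
    [0.6, 0, 0, 1.4, 0],
    [0.6, 0, 0, 2.4, 0]
  ]
}}

```text
time: 15.05
eef_pos: [0.5483, -0.3133, 0.1279]
tcp_rot: [0.115, 0.993, 0.003, -0.006]
contact_force: [0.6, 0.3, -0.0]
opening: 0.601
```

>>> {"api": "servo_tool", "payload": {
  "increments": [
    [0.8, -0.1, 0.6, 1, 0],
    [0.8, -0.2, 1.6, 1, 0],
    [0.8, -0.3, 2.6, 1, 0.5],
    [0.8, -0.4, 3.6, 1, 1.2],
    [0.8, -0.5, 4.6, 1, 2],
    [0.8, -0.6, 5.6, 1, 2.8],
    [0.8, -0.7, 6.6, 1, 3.6],
    [0.8, -0.8, 7.6, 1, 4.4],
    [0.8, -0.9, 8.6, 1, 5],
    [0.8, -0.93, 9.6, 1, 5.5]
  ]
}}

```text
time: 15.88
eef_pos: [0.5102, 0.0725, 0.1682]
tcp_rot: [-0.126, 0.992, 0.001, -0.007]
contact_force: [-0.2, 0.6, 0.1]
opening: 0.797
```

```bash
python3 - <<'E'
from ov import *
s=ctrl.get_state(); print(s["time"],s["eef_pos"],s["tcp_rot"])
ov('scene',(130,220,230,330),5,'i.png')
for n in("top","scene"):
  p=snap(n)
  for d in ctrl.masks_of(p,"lamp"):
    m=d["region"]; 
    r=cv2.minAreaRect(np.array([at(p,(y,x),.089)[:2]*1000 for y,x in np.argwhere(m&(p["frame"].max(2)<85))],np.float32)) if (m&(p["frame"].max(2)<85)).sum()>20 else None
    r2=cv2.minAreaRect(np.array([at(p,(y,x),.044)[:2]*1000 for y,x in np.argwhere(m)],np.float32))
    print(n,d["conf"],r,r2,p["frame"][m].mean(0).round())
E
```

```text
15.8833 [0.51018097 0.07253594 0.16819447] [-0.12572893  0.99204103  0.00135198 -0.00670827]
top 0.87 ((488.13623046875, 270.5705871582031), (142.0232696533203, 49.65987777709961), 23.394309997558594) ((515.098876953125, 277.1275329589844), (181.60130310058594, 63.31007385253906), 14.407429695129395) [137. 133. 129.]
top 0.85 None ((547.0049438476562, 458.6938781738281), (61.26004409790039, 178.7224884033203), 12.273466110229492) [206. 122.  57.]
top 0.39 None ((541.9223022460938, -305.2706604003906), (68.30494689941406, 177.81939697265625), 76.42930603027344) [217. 216. 203.]
scene 0.81 None ((571.7359008789062, 443.0497131347656), (88.93353271484375, 242.622314453125), 13.886724472045898) [222. 120.   6.]
scene 0.71 ((575.6824340820312, 232.18356323242188), (182.2587127685547, 125.20457458496094), 14.149067878723145) ((514.4761352539062, 290.746337890625), (203.52601623535156, 142.9031219482422), 14.166239738464355) [93. 91. 89.]
```

View pics/i.png

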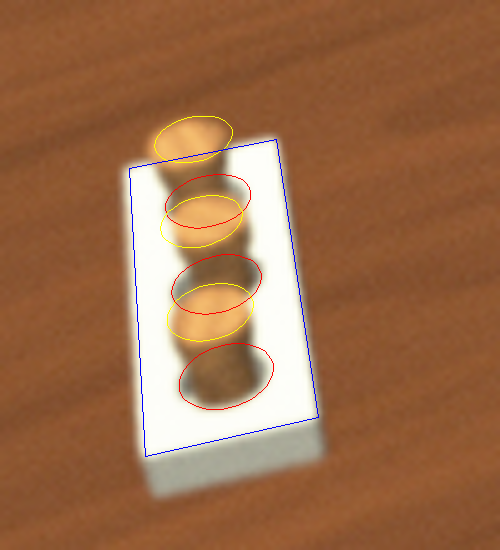

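All three corks stand upright, with heads matching the predicted rings at (193,140), (203,221) and (210,312). Next is the lamp.

>>> {"api": "servo_tool", "payload": {
  "increments": [
    [0.9, 0.1, 0.8, 0, 0],
    [0.9, 0.13, 1.8, 0, 0],
    [0.9, 0.13, 2.8, 0, 0],
    [0.9, 0.13, 3.8, 0, 0],
    [0.9, 0.13, 4.6, 0, 0],
    [0.9, 0.13, 5.14, 0, 0],
    [0.9, 0.13, 5.14, 0, 0],
    [0.9, 0.13, 5.14, -0.5, 0],
    [0.9, 0.13, 5.14, -1.0, 0],
    [0.9, 0.13, 5.14, -1.4, 0]
  ],
  "grip_force": 60
}}

```text
time: 16.97
eef_pos: [0.5169, 0.274, 0.1109]
tcp_rot: [-0.124, 0.992, 0.001, -0.007]
contact_force: [-0.8, -0.1, -0.7]
opening: 0.903
```

```bash
python3 - <<'E'
from h import *
s=ctrl.get_state(); e=s["eef_pos"]; print(s["time"],e,s["tcp_rot"],s["contact_force"])
p=snap("scene"); a=np.deg2rad(14.5); u=np.array([np.cos(a),np.sin(a)]); v=np.array([-u[1],u[0]])
c=np.array([.5155,.278]); box=(320,130,440,230); s=6
f=cv2.resize(p["frame"][box[1]:box[3],box[0]:box[2]][:,:,::-1],None,fx=s,fy=s,interpolation=cv2.INTER_CUBIC)
for L,W,z,col in((.05,.012,.089,(0,0,255)),(.09,.03,.044,(0,255,0))):
    P=np.array([[*(c+i*L*u+j*W*v),z] for i,j in((1,1),(1,-1),(-1,-1),(-1,1))])
    cv2.polylines(f,[((proj(p,P)-box[:2]+.5)*s).astype(np.int32)],True,col,1)
cv2.imwrite("pics/j.png",f)
E
```

```text
16.9667 [0.51694998 0.27397142 0.11091013] [-1.23561099e-01  9.92311424e-01  7.79194986e-04 -7.07711440e-03] [-0.77337453 -0.09568867 -0.68963674]
```

View pics/j.png

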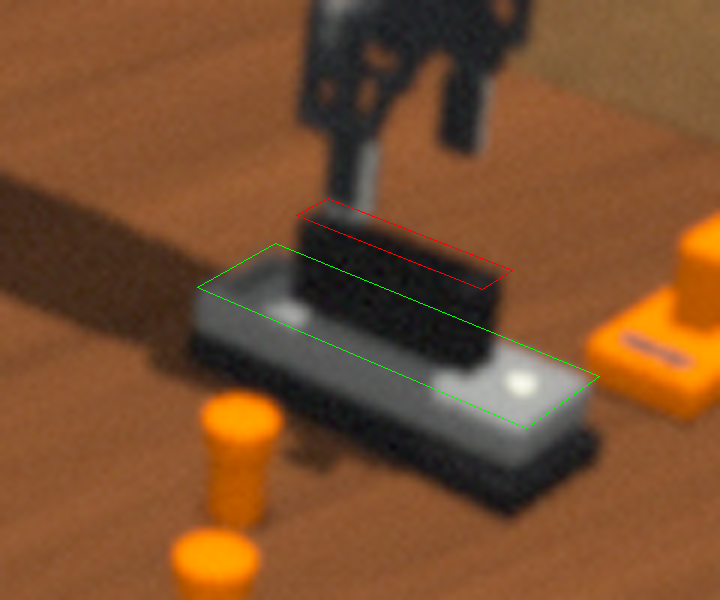

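The handle top sits within about 4 mm of the prediction, and the open fingers straddle it. I descend and close.

>>> {"api": "servo_tool", "payload": {
  "increments": [
    [0.9, 0, 0, -0.3, 0],
    [0.9, 0, 0, -0.7, 0],
    [0.9, 0, 0, -1.1, 0],
    [0.9, 0, 0, -1.37, 0],
    [0.9, 0, 0, -1.37, 0],
    [0.6, 0, 0, -1.37, 0],
    [0.4, 0, 0, -1.37, 0],
    [0.2, 0, 0, -1.37, 0],
    [0.1, 0, 0, -1.37, 0],
    [0.1, 0, 0, -1.37, 0]
  ]
}}

```text
time: 17.85
eef_pos: [0.5156, 0.2735, 0.0536]
tcp_rot: [-0.123, 0.992, 0.001, -0.009]
contact_force: [0.0, -0.0, 1.3]
opening: 0.272
```

>>> {"api": "servo_tool", "payload": {
  "increments": [
    [0.1, 0, 0, 0, 0],
    [0.1, 0, 0, 0, 0],
    [0.1, 0, 0, 0, 0],
    [0.1, 0, 0, 0, 0],
    [0.1, 0, 0, 0.2, 0],
    [0.1, 0, 0, 0.4, 0],
    [0.1, 0, 0, 0.6, 0],
    [0.1, 0, 0, 0.8, 0],
    [0.1, 0, 0, 1.0, 0],
    [0.1, 0, 0, 1.0, 0]
  ]
}}

```text
time: 18.68
eef_pos: [0.5171, 0.274, 0.0964]
tcp_rot: [-0.123, 0.992, 0.001, -0.007]
contact_force: [2.0, -0.8, -2.5]
opening: 0.27
```

>>> {"api": "servo_tool", "payload": {
  "increments": [
    [0.1, 0, 0, 0.3, 0],
    [0.1, 0, 0, 0.7, 0],
    [0.1, 0, 0, 1.2, 0],
    [0.1, 0, 0, 1.7, 0],
    [0.1, 0, 0, 2.1, 0],
    [0.1, 0, 0, 2.3, 0],
    [0.1, 0, 0, 2.3, 0],
    [0.1, 0, 0, 2.3, 0],
    [0.1, 0, 0, 2.3, 0],
    [0.1, 0, 0, 2.3, 0]
  ]
}}

```text
time: 19.52
eef_pos: [0.5161, 0.2737, 0.1865]
tcp_rot: [-0.123, 0.992, 0.001, -0.008]
contact_force: [-0.4, -0.9, -2.6]
opening: 0.269
```

```bash
cat > lm.py <<'E'
from h import *
from scipy.optimize import least_squares
s=ctrl.get_state(); e=s["eef_pos"]; q=s["tcp_rot"]; jaw=2*np.arctan2(q[1],q[0])-np.pi/2; a0=jaw-np.pi/2
print(s["time"],e,np.degrees(a0),s["opening"],s["contact_force"])
p=snap("scene"); zf=e[2]-.0336
from scipy.optimize import minimize
d=[d for d in ctrl.masks_of(p,"lamp") if p["frame"][d["region"]].mean(0).ptp()<60] if False else [d for d in ctrl.masks_of(p,"lamp") if np.ptp(p["frame"][d["region"]].mean(0))<60]
d=d[0]; m=d["region"]; print(d["conf"],d["extent"],m.sum())
def sil(x):
    L,W=.09,.03; u=np.array([np.cos(a0+x[2]),np.sin(a0+x[2])]); v=np.array([-u[1],u[0]])
    c=e[:2]+x[0]*u+x[1]*v; M=np.zeros(m.shape,np.uint8)
    for L,W,z0,z1 in((.09,.03,0,.024),(.05,.012,.024,.069)):
        P=np.array([[*(c+i*L*u+j*W*v),zf+x[3]+z] for i in(1,-1) for j in(1,-1) for z in(z0,z1)])
        h=cv2.convexHull((proj(p,P)*16).astype(np.int32)); cv2.fillConvexPoly(M,h,1,cv2.LINE_8,4)
    return M>0,c
def cost(x): M,_=sil(x); return 1-(M&m).sum()/(M|m).sum()
b=minimize(cost,[0,0,0,0],method="Nelder-Mead",options=dict(initial_simplex=[[0,0,0,0],[.015,0,0,0],[0,.015,0,0],[0,0,.1,0],[0,0,0,.01]]))
print("along,across,dyaw,dz",b.x.round(4),b.fun, "centre",sil(b.x)[1])
f=p["frame"].copy(); cs=cv2.findContours(sil(b.x)[0].astype(np.uint8),0,1)[0]; cv2.drawContours(f,cs,-1,(0,255,0),1)
l,t,r,bt=[int(v) for v in d["extent"]]
c=f[max(t-40,0):bt+50,max(l-40,0):r+40]; cv2.imwrite("pics/l_%.1f.png"%s["time"],cv2.resize(c[:,:,::-1],None,fx=3,fy=3,interpolation=cv2.INTER_CUBIC))
pt=snap("top")
for d in ctrl.masks_of(pt,"lamp")+ctrl.landmark_of(pt,"lamp"): 
    if "centre" in d: print("top",d["conf"],d["centre"],at(pt,d["centre"],zf))
for d in ctrl.landmark_of(p,"lamp"): print("scene",d["conf"],d["centre"],at(p,d["centre"],zf))
E
python3 lm.py; ls pics
```

```text
19.5167 [0.51607826 0.27372003 0.18652159] 14.181011202924946 0.26878226450207504 [-0.42477136 -0.88191896 -2.59967313]
a.png
b.png
c.png
d.png
e.png
f.png
g.png
i.png
j.pngTraceback (most recent call last):
  File "lm.py", line 8, in <module>
    d=d[0]; m=d["region"]; print(d["conf"],d["extent"],m.sum())
      ~^^^
IndexError: list index out of range
```

>>> {"api": "servo_tool", "payload": {
  "increments": [
    [0.1, 0.05, -0.5, 0, 0],
    [0.1, 0.1, -1.2, 0, 0],
    [0.1, 0.15, -2.0, 0, -0.5],
    [0.1, 0.2, -2.8, 0, -1],
    [0.1, 0.25, -3.6, 0, -1.5],
    [0.1, 0.3, -4.4, 0, -2],
    [0.1, 0.35, -5.2, 0, -2.5],
    [0.1, 0.4, -6, 0, -3],
    [0.1, 0.4, -6.8, 0, -3.5],
    [0.1, 0.45, -7.6, 0, -4]
  ]
}}

```text
time: 20.45
eef_pos: [0.5338, -0.0316, 0.1863]
tcp_rot: [0.052, 0.999, 0.002, -0.008]
contact_force: [0.9, -0.8, -2.9]
opening: 0.27
```

```bash
sed -i 's/^d=d\[0\]/d=(d or [d for d in ctrl.masks_of(snap("scene"),"lamp")])[0]/' lm.py; python3 lm.py
```

```text
20.45 [ 0.53375441 -0.03162549  0.18630347] -5.942398703081615 0.26964634992471587 [ 0.90990135 -0.8001199  -2.90709294]
0.7 [261.7, 151.7, 316.3, 200.9] 1432
along,across,dyaw,dz [-0.0141  0.0062 -0.0427 -0.0049] 0.24319999999999997 centre [ 0.52071816 -0.0234178 ]
top 0.85 [189.1, 170.8] [0.52989616 0.41881125 0.15270347]
scene 0.71 [185.6, 443.0] [0.72683685 0.25174371 0.15270347]
scene 0.58 [182.0, 288.0] [ 0.53202541 -0.03087996  0.15270347]
scene 0.4 [264.6, 174.7] [ 0.67421931 -0.32755837  0.15270347]
```

>>> {"api": "servo_tool", "payload": {
  "increments": [
    [0.1, 0.05, -0.5, 0, -0.2],
    [0.1, 0.1, -1.3, 0, -0.5],
    [0.1, 0.15, -2.2, 0, -0.8],
    [0.1, 0.2, -3.1, 0, -1.1],
    [0.1, 0.25, -4.0, 0, -1.43],
    [0.1, 0.3, -4.9, 0, -1.43],
    [0.1, 0.3, -5.7, 0, -1.43],
    [0.1, 0.3, -6.3, 0, -1.43],
    [0.1, 0.3, -6.8, 0, -1.43],
    [0.1, 0.3, -7.1, 0, -1.43]
  ]
}}

```text
time: 21.58
eef_pos: [0.5464, -0.3144, 0.186]
tcp_rot: [0.112, 0.994, 0.003, -0.008]
contact_force: [0.1, -0.2, -2.7]
opening: 0.27
```

```bash
cat > l2.py <<'E'
import sys
from h import *
s=ctrl.get_state(); e=s["eef_pos"]; q=s["tcp_rot"]; a=2*np.arctan2(q[1],q[0])-np.pi
print(s["time"],e,np.degrees(a),s["opening"],s["contact_force"])
p=snap("scene"); zf=e[2]-.0336; k=5; box=(100,160,250,320)
f=cv2.resize(p["frame"][box[1]:box[3],box[0]:box[2]][:,:,::-1],None,fx=k,fy=k,interpolation=cv2.INTER_CUBIC); 
u=np.array([np.cos(a),np.sin(a)]); v=np.array([-u[1],u[0]])
for z,col in((0,(0,255,0)),(.024,(0,0,255))):
    P=np.array([[*(e[:2]+i*.09*u+j*.03*v),zf+z] for i,j in((1,1),(1,-1),(-1,-1),(-1,1))])
    U=(proj(p,P)-box[:2]+.5)*k; print(U.round()); cv2.polylines(f,[U.astype(np.int32)],True,col,1)
cv2.imwrite("pics/"+sys.argv[1],f)
for n in("scene","top"):
  r=p if n=="scene" else snap(n)
  for d in ctrl.landmark_of(r,"lamp"): print(n,round(d["conf"],2),np.round(d["centre"]),at(r,d["centre"],zf).round(4))
E
python3 l2.py k.png
```

```text
21.5833 [ 0.54644953 -0.31435729  0.18604656] -12.898433380565681 0.270241665549322 [ 0.09115666 -0.18257663 -2.70469029]
[[411. 450.]
 [231. 486.]
 [224. 219.]
 [374. 194.]]
[[399. 395.]
 [216. 431.]
 [211. 169.]
 [364. 144.]]
scene 0.75 [187. 441.] [0.7299 0.2425 0.1524]
top 0.81 [188. 168.] [0.5324 0.425  0.1524]
top 0.63 [177. 484.] [ 0.5519 -0.3184  0.1524]
```

View pics/k.png

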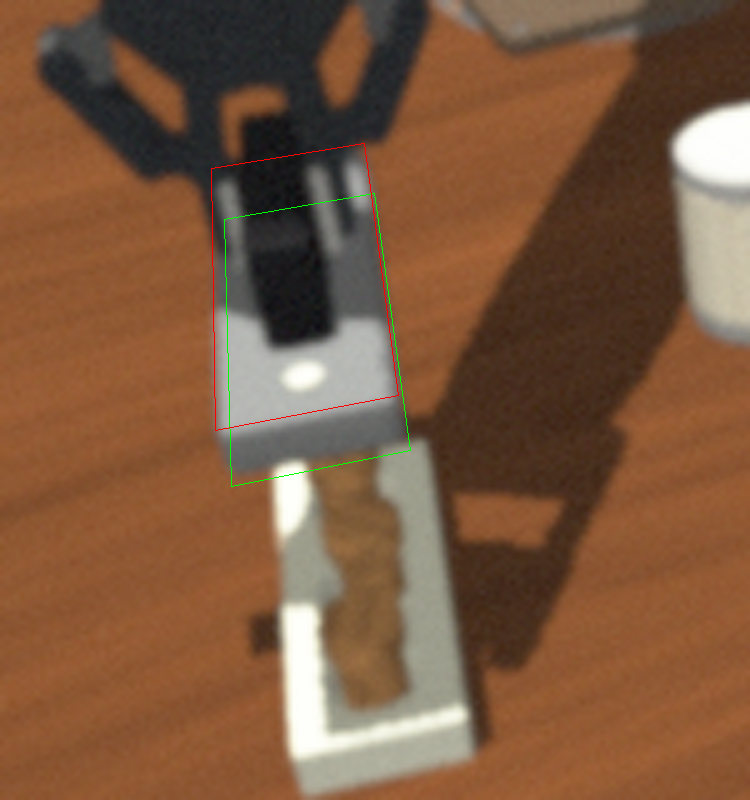

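The lamp is held level, with its head edges within about 4 mm of the predicted outline (front corners (218,435) and (397,405) against (216,431) and (399,395)). I lower it slowly.

>>> {"api": "servo_tool", "payload": {
  "increments": [
    [0.1, 0.01, -0.02, -0.15, 0],
    [0.1, 0.01, -0.02, -0.4, 0],
    [0.1, 0.01, -0.02, -0.7, 0],
    [0.1, 0.01, -0.02, -1.0, 0],
    [0.1, 0.01, -0.02, -1.25, 0],
    [0.1, 0.01, -0.02, -1.45, 0],
    [0.1, 0.01, -0.02, -1.6, 0],
    [0.1, 0.01, -0.02, -1.75, 0],
    [0.1, 0.01, -0.02, -1.85, 0],
    [0.1, 0.01, -0.02, -1.9, 0]
  ]
}}

```text
time: 22.62
eef_pos: [0.5466, -0.3127, 0.1094]
tcp_rot: [0.112, 0.994, 0.004, -0.009]
contact_force: [-1.1, 1.0, -2.4]
opening: 0.277
```

>>> {"api": "servo_tool", "payload": {
  "increments": [
    [0.1, 0, 0, 0, 0],
    [0.1, 0, 0, 0, 0],
    [0.1, 0, 0, 0, 0],
    [0.1, 0, 0, 0, 0],
    [0.1, 0, 0, 0, 0],
    [0.1, 0, 0, 0, 0],
    [0.1, 0, 0, 0, 0],
    [0.1, 0, 0, 0, 0],
    [0.1, 0, 0, 0, 0],
    [0.1, 0, 0, 0, 0]
  ]
}}

```text
time: 23.45
eef_pos: [0.5466, -0.3127, 0.1093]
tcp_rot: [0.112, 0.994, 0.004, -0.009]
contact_force: [-0.2, 0.4, -3.4]
opening: 0.27
```

```bash
python3 l2.py m.png; python3 - <<'E'
from h import *
for n in("top","scene"):
    p=snap(n)
    for d in ctrl.masks_of(p,"tin0"):
        if d["conf"]>.3: print(n,d["conf"],np.argwhere(d["region"]).mean(0).round(1),at(p,np.argwhere(d["region"]).mean(0),.095).round(4))
print(ctrl.get_state()["dq"].round(4))
E
```

```text
23.45 [ 0.54657187 -0.31268553  0.10933822] -12.872120310003398 0.26955811320451656 [-0.20927447  0.42541272 -3.42359547]
[[450. 612.]
 [282. 649.]
 [266. 369.]
 [409. 342.]]
[[440. 563.]
 [268. 600.]
 [255. 323.]
 [400. 297.]]
scene 0.88 [186. 446.] [0.6434 0.3694 0.0757]
scene 0.65 [254. 169.] [ 0.5413 -0.3122  0.0757]
top 0.95 [186. 168.] [0.5489 0.4513 0.0757]
top 0.63 [184. 472.] [ 0.5477 -0.3178  0.0757]
top 0.93 [204.8 374.6] [ 0.4951 -0.0652  0.095 ]
top 0.79 [236.1 377.8] [ 0.4187 -0.071   0.095 ]
top 0.56 [162.1 364.9] [ 0.6015 -0.0441  0.095 ]
scene 0.97 [240.1 299.8] [ 0.6623 -0.0791  0.095 ]
scene 0.74 [200.4 246.8] [ 0.4673 -0.1058  0.095 ]
scene 0.7 [219.4 267.2] [ 0.5616 -0.1012  0.095 ]
scene 0.61 [196.  385.5] [0.6233 0.1807 0.095 ]
[-0.0005 -0.0011  0.0002  0.0005 -0.0019 -0.0022]
```

View pics/m.png

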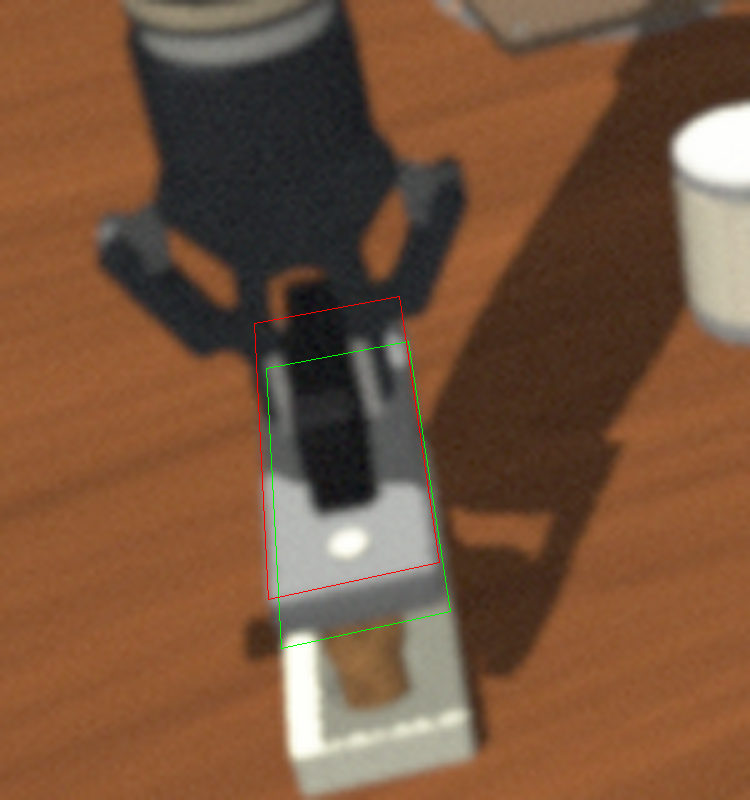

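Everything agrees to within a few mm. I make one small centring nudge and let it settle.

>>> {"api": "servo_tool", "payload": {
  "increments": [
    [0.1, 0.02, -0.02, 0, 0],
    [0.1, 0.04, -0.04, 0, 0],
    [0.1, 0.06, -0.06, 0, 0],
    [0.1, 0.07, -0.07, 0, 0],
    [0.1, 0.07, -0.07, 0, 0],
    [0.1, 0.07, -0.07, 0, 0],
    [0.1, 0.07, -0.07, 0, 0],
    [0.1, 0.07, -0.07, 0, 0],
    [0.1, 0.07, -0.07, 0, 0],
    [0.1, 0.07, -0.07, 0, 0]
  ]
}}

```text
time: 24.68
eef_pos: [0.5494, -0.3155, 0.1094]
tcp_rot: [0.112, 0.994, 0.004, -0.009]
contact_force: [-0.4, -0.3, -3.7]
opening: 0.271
```

>>> {"api": "servo_tool", "payload": {
  "increments": [
    [0.1, 0, 0, 0, 0],
    [0.1, 0, 0, 0, 0],
    [0.1, 0, 0, 0, 0],
    [0.1, 0, 0, 0, 0],
    [0.1, 0, 0, 0, 0],
    [0.1, 0, 0, 0, 0],
    [0.1, 0, 0, 0, 0],
    [0.1, 0, 0, 0, 0],
    [0.1, 0, 0, 0, 0],
    [0.1, 0, 0, 0, 0]
  ]
}}

```text
time: 25.52
eef_pos: [0.5494, -0.3155, 0.1093]
tcp_rot: [0.112, 0.994, 0.004, -0.009]
contact_force: [-0.2, 0.3, -2.9]
opening: 0.276
```

```bash
python3 l2.py n.png; python3 -c "
from h import *
s=ctrl.get_state();print(s['dq'].round(4),s['opening'],s['contact_force'])
ctrl.sign_off()"
```

```text
25.5167 [ 0.54937082 -0.31546897  0.10934748] -12.869965895761297 0.27633731618635854 [-0.17652412  0.29897695 -2.90056216]
[[446. 619.]
 [276. 656.]
 [261. 374.]
 [405. 347.]]
[[435. 570.]
 [262. 607.]
 [250. 328.]
 [395. 302.]]
scene 0.92 [188. 442.] [0.6468 0.3546 0.0757]
top 0.96 [184. 474.] [ 0.5477 -0.3207  0.0757]
top 0.74 [189. 168.] [0.542  0.4492 0.0757]
top 0.55 [189. 460.] [ 0.5347 -0.2846  0.0757]
[-0.0011 -0.0007  0.0012 -0.0004 -0.0004  0.0002] 0.26791505771099394 [ 0.07184802 -0.23879176 -2.79063609]
the job is handed in; nothing more can be done
```

I stood the two loose corks in the carrier's empty wells, then carried the lamp over the tins and handed the job in at about 25.5 s. The arm was still holding the lamp over the carrier.

**Stoppers:** once both corks were placed, an overlay picture showed all three heads close to their predicted positions in the wells. The later pictures, with the lamp overhead, only partly show them.

**Lamp at hand-in:**

| Check | Reading | Target |
|---|---|---|
| Gripper centre | (0.549, −0.315) m | carrier centre about (0.546, −0.316) m |
| Lengthwise angle | −12.9° | about −13.1° |
| Lamp face height | about 0.076 m, roughly 20 mm above the stoppers | 0.064–0.088 m |
| Load on the wrist | about 2.8 N, matching the lamp's weight | lamp held |
| Joint speeds | about 0.001 rad/s | motionless |

The face height is worked out from how deep I gripped the lamp, not measured directly.

**Tins:** their top-camera positions, checked with the lamp over the carrier, were within about 1 mm of where they started.

**What disagreed:**
- **Lamp centre:** before the last nudge, the two cameras differed by about 6 mm both along and across. I moved the lamp about 3 mm in x and in y.
- **Last check:** the top camera's best reading was about 2 mm along and 5 mm across from the carrier centre, inside the 12 mm limit. A weaker reading (confidence 0.55) was well outside it, and I took that as a false detection. The scene camera no longer found the lamp.
- **Silhouette fit:** an attempt to fit the lamp's outline while carrying it failed because the gripper covered it, so I dropped it.

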